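Unclamp the glued case and lay out the tray

TASK

The glue has set on the round compact case in the vise: slide the jaw open, lift the case out, and lay out the tray with it and all the other compact cases on the bench, one in the middle of each scored square, flat with the lid up: round cases in the row nearer the robot, square cases in the far row and sitting straight with the squares. Also slide the empty vise fully shut again, and leave the other things that lie among the cases where they are.

Things in the scene. Friction and masses are not known exactly. Their poses are not given: they have to be found in the camera images.
- tray: low steel tray fixed to the bench, on the left or the right, 192 (its x) x 272 (its y) mm outside; floor 4 mm thick, rim 14 mm high and 4 mm thick; six 80 mm squares are scored in its floor, two rows (near: towards the robot, -x; far: +x) of three along y, with a 12 mm margin between squares and rim; origin under its centre, z up
- near_left (a point): centre, at the tray's floor, of the left square (left = tray's +y) of the near row
- near_mid (a point): centre, at the tray's floor, of the mid square (left = tray's +y) of the near row
- near_right (a point): centre, at the tray's floor, of the right square (left = tray's +y) of the near row
- far_left (a point): centre, at the tray's floor, of the left square (left = tray's +y) of the far row
- far_mid (a point): centre, at the tray's floor, of the mid square (left = tray's +y) of the far row
- far_right (a point): centre, at the tray's floor, of the right square (left = tray's +y) of the far row
- vise: small grey gluing vise fixed to the bench across the bench from the tray; bed 220 (its x) x 80 (its y) mm, top of bed 25 mm high; fixed jaw on the bed's far (+x) end, its face at x = +70 mm, 55 mm high, 80 mm wide; origin under the bed's centre, z up
- vise_bed (a point): point on top of the vise's bed, 25 mm before the fixed jaw's face, where the round case stands while clamped
- vise_jaw (a joint): sliding jaw: gap in m between the jaw faces, 0 shut to 0.11 fully open; it opens towards the vise's -x and stays where it is left; moving it takes about 3 N. Starts about 0.051, against the clamped case, with a lip reaching 8 mm over the case's rim, so the case can be lifted only after it is opened (gap 0.065 or more). The jaw is 76 mm wide, 30 mm thick, top 58 mm above the bench
- jaw_grip (a point): centre of the top of the jaw's black upright grip, a block 16 (vise x) x 26 (vise y) x 38 mm standing on the jaw; its top is 96 mm above the bench, its foot 58 mm
- round_glued: round white compact case lying lid up, 50 mm across, 22 mm high, about 60 g; origin at the centre of its underside, z up; this one starts clamped in the vise, on the bed
- round_a: round white compact case lying lid up, 50 mm across, 22 mm high, about 60 g; origin at the centre of its underside, z up; starts loose on the bench, may be absent
- round_b: round white compact case lying lid up, 50 mm across, 22 mm high, about 60 g; origin at the centre of its underside, z up; starts loose on the bench, may be absent
- square_a: square white compact case lying lid up, 44 x 44 mm, 22 mm high, about 60 g; origin at the centre of its underside, z up, x and y along its sides; starts loose on the bench, may be absent
- square_b: square white compact case lying lid up, 44 x 44 mm, 22 mm high, about 60 g; origin at the centre of its underside, z up, x and y along its sides; starts loose on the bench, may be absent
- square_c: square white compact case lying lid up, 44 x 44 mm, 22 mm high, about 60 g; origin at the centre of its underside, z up, x and y along its sides; starts loose on the bench, may be absent
- pin_pot: low clear pot of coloured push pins, 48 mm across, 45 mm high; bystander; origin under its centre
- tape_roll: small yellow roll of tape lying flat, 58 mm across, 19 mm high; bystander; origin under its centre
- spool: small wooden spool standing up, 46 mm across, 41 mm high; bystander; origin under its centre
Mind the look-alikes: they are no part of the job. Leave any black or red look-alike of the round_glued alone. What is shaped like the square_c but black is not meant.

How it is judged (in metres and radians):
On the way, in this order (a step that is already met when the one before it is completed fails the run):
1. the vise jaw is slid open (gap over 65 mm) with the glued case still on the vise's bed (value of joint vise_jaw above 0.065 m and horizontal distance between round_glued and vise_bed below 0.03 m and z of round_glued in the frame of vise below 0.032 m), for 0.1 s.
2. the glued case is lifted clear of the vise's bed (its underside 20 mm above it) (z of round_glued in the frame of vise above 0.045 m), for 0.1 s.
At the end, for the whole second after the job is handed in: Every round case present lies in the near row and every square case present in the far row, each within 12 mm of the centre of a square, flat on the tray's floor, lid up and at rest, square cases within about 10 degrees of the tray's sides; the vise is shut (gap under 8 mm) ((horizontal distance between round_glued and near_left below 0.012 m or horizontal distance between round_glued and near_mid below 0.012 m or horizontal distance between round_glued and near_right below 0.012 m) and z of round_glued in the frame of tray between 0 and 0.008 m and angle between each of round_glued, round_a, round_b, square_a, square_b, square_c's own z axis and vertical below 0.12 rad and linear speed of each of round_glued, round_a, round_b, square_a, square_b, square_c below 0.02 m/s and (horizontal distance between round_a and near_left below 0.012 m or horizontal distance between round_a and near_mid below 0.012 m or horizontal distance between round_a and near_right below 0.012 m) and z of round_a in the frame of tray between 0 and 0.008 m and (horizontal distance between round_b and near_left below 0.012 m or horizontal distance between round_b and near_mid below 0.012 m or horizontal distance between round_b and near_right below 0.012 m) and z of round_b in the frame of tray between 0 and 0.008 m and (horizontal distance between square_a and far_left below 0.012 m or horizontal distance between square_a and far_mid below 0.012 m or horizontal distance between square_a and far_right below 0.012 m) and z of square_a in the frame of tray between 0 and 0.008 m and (angle between the x axis of square_a and the x axis of tray, either way round below 0.17 rad or angle between the x axis of square_a and the y axis of tray, either way round below 0.17 rad) and (horizontal distance between square_b and far_left below 0.012 m or horizontal distance between square_b and far_mid below 0.012 m or horizontal distance between square_b and far_right below 0.012 m) and z of square_b in the frame of tray between 0 and 0.008 m and (angle between the x axis of square_b and the x axis of tray, either way round below 0.17 rad or angle between the x axis of square_b and the y axis of tray, either way round below 0.17 rad) and (horizontal distance between square_c and far_left below 0.012 m or horizontal distance between square_c and far_mid below 0.012 m or horizontal distance between square_c and far_right below 0.012 m) and z of square_c in the frame of tray between 0 and 0.008 m and (angle between the x axis of square_c and the x axis of tray, either way round below 0.17 rad or angle between the x axis of square_c and the y axis of tray, either way round below 0.17 rad) and value of joint vise_jaw below 0.008 m); the robot touches nothing.
It fails at once if the pin pot is moved more than 4 cm (distance of pin_pot from where it was at the start of the episode above 0.04 m).
It fails at once if the tape roll is moved more than 4 cm (distance of tape_roll from where it was at the start of the episode above 0.04 m).
It fails at once if the spool is moved more than 4 cm (distance of spool from where it was at the start of the episode above 0.04 m).
Of round_a, round_b, square_a, square_b, square_c only 4 to 5 are there at a start; the rules pass over those that are not, and their reading is None.
At some moment in a run one of round_a, round_b, square_a, square_b, square_c may be knocked a few centimetres aside while the robot is not near it.
Once in a run the grip may slacken for a moment while it holds something.
It also fails if it takes over 208 s, if anything falls off the work surface, if the arm or the gripper's body presses on something with over 40 N, if the wrist force passes 120 N, or if a joint passes its speed limit or range.

ROBOT

A 6-joint arm with a two-finger parallel gripper is mounted at the origin on the work surface. World frame = base frame: x ahead of the robot, y to its left, z up, the work surface at z = 0. Lengths are in mm, angles in degrees, forces in N, time in s.
With the tool pointing down it reaches from about 225 to 725 mm from the base axis. Payload 3.1 kg.
Tool frame: the origin (TCP) lies midway between the tips of the shut fingers; the grasp point (between the pads) lies arm.grip_depth behind it (arm.grip_depth is the distance from the TCP to the grasp point, in mm); z points along the fingers, y is the line along which they close (so a half turn about z gives the same grasp; the last joint's range is limited). The gripper opens to 85 mm and grips with 20 to 120 N. Pads are 22 mm wide; open, the fingers measure 114 mm over their backs; the gripper's body (76 mm by 85 mm) begins 54 mm behind the grasp point. The pads swing forward as they close: fully open they stand 13 mm farther back than shut.
Start: joints at [-76.879, 2.75, 5.684, 92.934, 0, 82.678], TCP at [183.355, -491.933, 231.312] pointing down, gripper open.
Joint ranges: [-166.93, 166.93], [-56.73, 111.36], [-69.38, 81.34], [-121.58, 131.49], [-85.45, 84.26], [-180, 180]. Speed limits (degrees/s): [159.86, 159.86, 180, 180, 180, 180].

INTERFACE

Orientations are given as a 3x3 rotation matrix whose columns are the frame's x, y, z axes.
In Python, from station import arm, vision gives the robot as it stands.
- The arm moves only by the tool drive_tool, never from a script. Its argument "increments" is a list of rows, each a list of 2 entries, a list of its own where there are three numbers: the shift along the world's x, y, z each as a share of 0.25 m, from -1 to 1, then the turn about the world's z as a share of pi/4 rad, from -1 to 1. A call has 1 to 8 rows; each row is the pose to reach, as a shift and turn from the pose commanded when the call began; what a row does not reach only later rows make up. A row lasts 1/10 s, in which the tool goes at most 50 mm and 8.59 degrees, less where a joint would pass 70% of its speed; a pose out of reach is approached as far as the arm can. A call with a number of a shift or a turn outside -1 to 1 is refused whole. A call with a gripper value outside its range is refused whole. "fingers" is the closure, from -1 (fully open) to 1 (shut), set as the call begins (left out, the last holds). The fingers move at their own pace and stop on an object; the grip force is fixed at half the most. Time passes only in rows, so rows that repeat a pose let the fingers close. It gives the time, the measured TCP pose, the force, the opening and the grip force at its end, in the units of the state.
- arm.state(): the state, without advancing time (a new reading comes with each control period).
- vision.snapshot(name): name is "side" or "top"; returns the picture (480x640x3 uint8, red, green, blue); there is no depth.
- vision.camera_model(name): a dict with "fx", "fy", "cx", "cy" (pixels), "R" (3x3) and "t" (3): a world point X has camera coordinates R X + t. Camera axes: x right, y down, z forward; pixel columns grow to the right and rows downward; lengths in mm; the calibration is good to about 2 mm. A picture is of the moment at which its call begins. camera_model takes no time and is no camera call.
- arm.close_job(): hands the job in; it is judged then, once.
The state is a dict: "time": time; "joint_positions": joint angles; "dq": joint speeds; "effort": joint torques, N m; "tcp_pos": TCP position; "tool_rot": TCP orientation; "force": force on the tool from outside, world axes, zero at the start; "torque": the same for the moment, N m; "finger_gap": finger opening in mm; "gripper_force": force on a finger pad.
Only numpy, scipy, OpenCV 4.12 (cv2) and the standard library are available. Lean on these libraries where they do the work, as an engineer would, in place of code of your own. Each camera call takes 0.05 s, during which the arm holds its last target. There are 200 camera calls.

## Working session

There is one attempt and no reset: what is moved stays moved. The work goes in short steps, Python scripts to look and compute and a tool call to move; the robot and the scene stay as the last step left them, time stands still between calls to the robot, and variables do not carry over. Pictures are saved under pics/ and viewed, at most 14 in all, crops included, and the job is handed in when it is done.

Besides the shell and the picture viewer there is one more tool, called after "Call:" as name(argument=value, ...), one argument or row to a line, values as JSON. drive_tool: Moves the arm, as the interface text tells. Its arguments: {"type":"object","properties":{"increments":{"type":"array","items":{"type":"array"}},"fingers":{"type":"number"}},"required":["increments"]}

```bash
mkdir -p pics; ls
python3 - <<'E'
from station import arm, vision
import cv2, numpy as np
np.set_printoptions(precision=4,suppress=True)
for n in ("top","side"):
    im=vision.snapshot(n); cv2.imwrite(f"pics/{n}0.png",im[:,:,::-1]); m=vision.camera_model(n)
    print(n,m, -np.array(m["R"]).T@np.array(m["t"]))
print(arm.state(), arm.grip_depth)
E
```

```text
pics
top {'fx': 529.6975371738489, 'fy': 529.6975371738489, 'cx': 326.5004081721637, 'cy': 239.14903011782033, 'R': array([[-0.0181, -0.9991, -0.0386],
       [-0.9902,  0.0232, -0.1377],
       [ 0.1385,  0.0357, -0.9897]]), 't': array([ 41.7168, 571.5282, 984.5584])} [ 430.3695   -6.7832 1054.7398]
side {'fx': 480.37550207617056, 'fy': 480.37550207617056, 'cx': 317.825196798871, 'cy': 235.03330128063502, 'R': array([[-0.9948, -0.101 , -0.0104],
       [-0.0583,  0.652 , -0.756 ],
       [ 0.0831, -0.7515, -0.6545]]), 't': array([ 566.1936,   85.2062, 1039.488 ])} [481.8675 782.7375 750.6638]
{'time': 0.1, 'joint_positions': array([-76.8785,   2.7886,   5.5982,  92.9352,  -0.0015,  82.6777]), 'dq': array([-0.0355, -0.0062,  0.2885, -0.0473,  0.0431, -0.0513]), 'effort': array([  0.0033, -33.9851,  32.0936,   0.0159,  -0.0001,   0.    ]), 'tcp_pos': array([ 183.2247, -491.3703,  230.2139]), 'tool_rot': array([[ 0.937 ,  0.3493, -0.0005],
       [ 0.3493, -0.937 ,  0.0021],
       [ 0.0003, -0.0022, -1.    ]]), 'force': array([-0.3312, -0.3944, -1.0667]), 'torque': array([0.0575, 0.0363, 0.0204]), 'gripper_force': 0.0, 'finger_gap': 85.27809560871671} 18.700000000000003
```

View pics/top0.png

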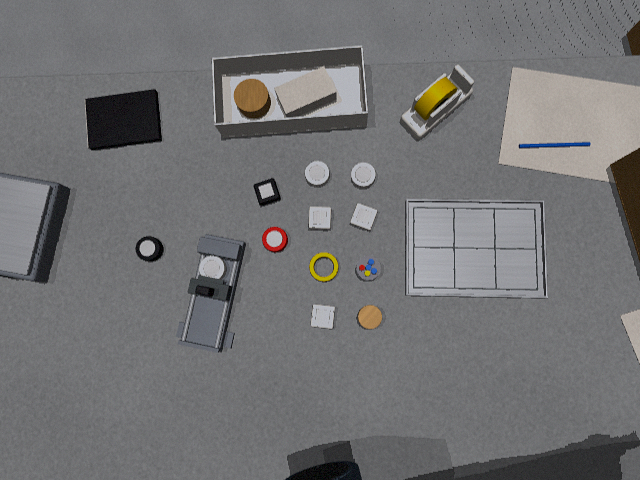

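View pics/side0.png

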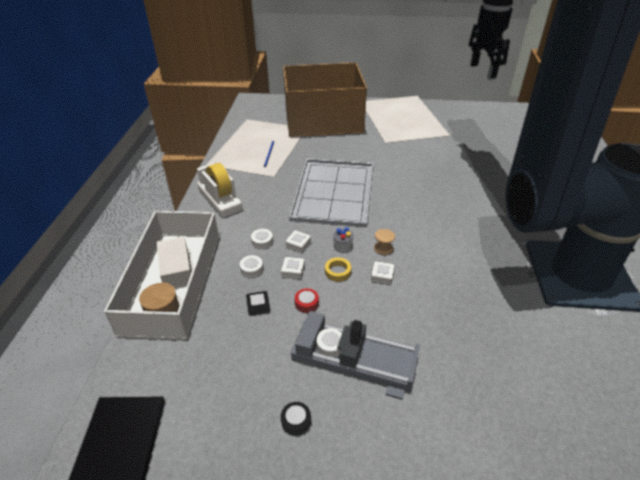

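The top view shows two white rounds at (317,173) and (363,175), and three white squares at (320,218), (364,216) and (323,317). The glued case is in the tilted vise at (211,268), with its grip at (205,291), and the tray is at (476,248). The bystanders are the tape (324,267), pins (369,270) and spool (370,317). The look-alikes are red (275,239) and black (149,249) and (267,192). The side view shows the same layout.

```bash
cat > h.py <<'E'
from station import arm, vision
import cv2, numpy as np
np.set_printoptions(precision=1,suppress=True)
CM={n:{k:np.array(v) for k,v in vision.camera_model(n).items()} for n in("top","side")}
def ray(n,p):
    m=CM[n]; p=np.atleast_2d(np.array(p,float))
    d=np.c_[(p[:,0]-m["cx"])/m["fx"],(p[:,1]-m["cy"])/m["fy"],np.ones(len(p))]@m["R"]
    return -m["R"].T@m["t"],d
def plane(n,p,z):
    c,d=ray(n,p); return (c+d*((z-c[2])/d[:,2])[:,None])[:,:2]
def proj(n,X):
    m=CM[n]; q=np.atleast_2d(X)@m["R"].T+m["t"]; return np.c_[m["fx"]*q[:,0]/q[:,2]+m["cx"],m["fy"]*q[:,1]/q[:,2]+m["cy"]]
def tri(pt,ps):
    a,u=ray("top",pt); b,v=ray("side",ps); u=u[0];v=v[0]
    s=np.linalg.lstsq(np.c_[u,-v],b-a,rcond=None)[0]; P=a+s[0]*u;Q=b+s[1]*v
    return (P+Q)/2,np.linalg.norm(P-Q)
def white(im,v0,amin=120,amax=1500,v1=255,s1=30):
    h=cv2.cvtColor(im,cv2.COLOR_RGB2HSV); m=((h[...,2]>v0)&(h[...,2]<=v1)&(h[...,1]<s1)).astype(np.uint8)
    cs=cv2.findContours(m,cv2.RETR_EXTERNAL,cv2.CHAIN_APPROX_NONE)[0]
    return [c[:,0].astype(float) for c in cs if amin<cv2.contourArea(c)<amax]
def rect(p):  # centre, size, angle of min-area rectangle of plane points
    return cv2.minAreaRect(p.astype(np.float32))
E
python3 - <<'E'
from h import *
top=cv2.imread("pics/top0.png")[:,:,::-1]; side=cv2.imread("pics/side0.png")[:,:,::-1]
for n,im,v in(("top",top,185),("side",side,185)):
    print(n)
    for c in white(im,v):
        q=plane(n,c,22); (x,y),s,a=rect(q); print(c.mean(0),"plane22",np.array([x,y]),np.array(s),round(a,1))
for p in((211,262),(320,218),(476,270),(476,205),(330,218)): print(p,top[p[1],p[0]])
cv2.imwrite("pics/crop_t.png",np.hstack([cv2.resize(top[190:310,395:555],None,fx=2.4,fy=2.4,interpolation=cv2.INTER_CUBIC),cv2.resize(top[225:360,165:265],None,fx=2.4,fy=2.4,interpolation=cv2.INTER_CUBIC)[:288]])[...,::-1])
E
```

```text
top
[322.3 315.8] plane22 [425.3  41.4] [40.4 38.7] 82.8
[319.2 216.9] plane22 [620.6  44.5] [39.7 38.3] 88.6
[363.6 215.7] plane22 [619.9 -43.4] [40.3 38.9] 68.1
[363.  173.6] plane22 [705.7 -44.9] [43.9 43.1] 88.4
[316.7 172.2] plane22 [710.9  47.6] [43.5 44.5] 44.4
[258.3  88.3] plane22 [875.  138.9] [ 98.7 167.5] 3.6
[339.4  96.4] plane22 [880.9  10.5] [ 99.8 106.7] 2.5
side
[295.5 414.5] plane22 [565.6 391.1] [27.8 25.9] 5.5
[329.  338.5] plane22 [526.  234.9] [53.  39.6] 79.9
[382.5 269.4] plane22 [425.4  44.7] [44.9 42.8] 81.9
[292.  264.5] plane22 [620.1  47.5] [44.7 43.4] 87.7
[250.5 262.6] plane22 [711.4  50. ] [45.8 48.2] 10.9
[297.8 237.8] plane22 [619.8 -40.2] [44.8 43.6] 66.8
[261.3 235.2] plane22 [705.1 -42. ] [49.2 47. ] 65.3
[315.4 209.3] plane22 [ 592.4 -156.7] [60.8 64.9] 87.1
[321.2 173.4] plane22 [ 594.1 -312.9] [56.9 57.8] 89.0
(211, 262) [177 174 180]
(320, 218) [181 182 187]
(476, 270) [153 152 157]
(476, 205) [157 156 163]
(330, 218) [146 141 136]
```

View pics/crop_t.png

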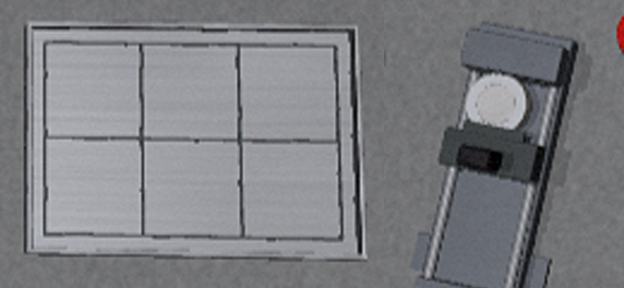

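The tray crop shows scored-grid corners at about (414,208), (535,209), (537,290) and (414,287) px, with crosses near (454,247.5) and (495,248). The vise runs tilted, with its case at about (212,268) px.

Run:
```python
from h import *
top=cv2.imread("pics/top0.png")[:,:,::-1]; side=cv2.imread("pics/side0.png")[:,:,::-1]
g=cv2.cvtColor(top,cv2.COLOR_RGB2GRAY)
c0=lambda x,y:(395+x/2.4-.3,190+y/2.4-.3)
G=np.array([[x,y] for x in(80,0,-80) for y in(120,40,-40,-120)],float)
# dark-score lines: subpixel corners
P0=np.float32([c0(*p) for p in((45,43),(142,44),(239,45),(337,46),(45,135),(141,138),(240,140),(340,141),(45,233),(142,235),(241,236),(342,239))]).reshape(-1,1,2)
P=cv2.cornerSubPix(g,P0.copy(),(3,3),(-1,-1),(3,30,.01))[:,0]
W=plane("top",P,4)
M,inl=cv2.estimateAffinePartial2D(G,W,ransacReprojThreshold=3)
s=np.hypot(M[0,0],M[1,0]); print("tray centre",M[:,2],"scale",s,"yaw",np.degrees(np.arctan2(M[1,0],M[0,0])),inl.ravel(), np.linalg.norm(G@M[:,:2].T+M[:,2]-W,axis=1))
# heights of crosses from side
S0=proj("side",np.c_[G@M[:,:2].T+M[:,2],np.full(12,4.)])
S=cv2.cornerSubPix(cv2.cvtColor(side,cv2.COLOR_RGB2GRAY),S0[[5,6]].astype(np.float32).reshape(-1,1,2),(3,3),(-1,-1),(3,30,.01))[:,0]
for i,k in enumerate((5,6)): print("cross tri",*tri(P[k],S[i]), S0[k],S[i])
a=cv2.resize(top[225:360,170:255],None,fx=4,fy=4,interpolation=cv2.INTER_CUBIC)
b=cv2.resize(side[300:400,280:430],None,fx=3,fy=3,interpolation=cv2.INTER_CUBIC)
b=np.vstack([b,np.zeros((540-300,450,3),np.uint8)])
cv2.imwrite("pics/vise.png",np.clip(np.hstack([a,b]).astype(float)*1.5,0,255).astype(np.uint8)[...,::-1])
```

```text
Traceback (most recent call last):
cv2.error: OpenCV(4.12.0) /io/opencv/modules/calib3d/src/ptsetreg.cpp:1108: error: (-215:Assertion failed) count >= 0 && to.checkVector(2) == count in function 'estimateAffinePartial2D'
```

```bash
sed -i 's/return (c+d\*((z-c\[2\])\/d\[:,2\])\[:,None\])\[:,:2\]/return np.ascontiguousarray((c+d*((z-c[2])\/d[:,2])[:,None])[:,:2])/' h.py
python3 - <<'E'
from h import *
top=cv2.imread("pics/top0.png")[:,:,::-1]; side=cv2.imread("pics/side0.png")[:,:,::-1]
g=cv2.cvtColor(top,cv2.COLOR_RGB2GRAY)
c0=lambda x,y:(395+x/2.4-.3,190+y/2.4-.3)
G=np.array([[x,y] for x in(80,0,-80) for y in(120,40,-40,-120)],float)
P0=np.float32([c0(*p) for p in((45,43),(142,44),(239,45),(337,46),(45,135),(141,138),(240,140),(340,141),(45,233),(142,235),(241,236),(342,239))]).reshape(-1,1,2)
P=cv2.cornerSubPix(g,P0.copy(),(3,3),(-1,-1),(3,30,.01))[:,0]
W=plane("top",P,4)
M,inl=cv2.estimateAffinePartial2D(G,W,ransacReprojThreshold=3)
s=np.hypot(M[0,0],M[1,0]); print("tray centre",M[:,2],"scale",s,"yaw",np.degrees(np.arctan2(M[1,0],M[0,0])),inl.ravel(), np.linalg.norm(G@M[:,:2].T+M[:,2]-W,axis=1))
S0=proj("side",np.c_[G@M[:,:2].T+M[:,2],np.full(12,4.)])
S=cv2.cornerSubPix(cv2.cvtColor(side,cv2.COLOR_RGB2GRAY),S0[[5,6]].astype(np.float32).reshape(-1,1,2),(3,3),(-1,-1),(3,30,.01))[:,0]
for i,k in enumerate((5,6)): print("cross tri",*tri(P[k],S[i]), S0[k],S[i])
a=cv2.resize(top[225:360,170:255],None,fx=4,fy=4,interpolation=cv2.INTER_CUBIC)
b=cv2.resize(side[300:400,280:430],None,fx=3,fy=3,interpolation=cv2.INTER_CUBIC)
b=np.vstack([b,np.zeros((540-300,450,3),np.uint8)])
cv2.imwrite("pics/vise.png",np.clip(np.hstack([a,b]).astype(float)*1.5,0,255).astype(np.uint8)[...,::-1])
E
```

```text
tray centre [ 553.6 -260.5] scale 0.9994519499824601 yaw -2.1901359162542637 [1 1 1 1 1 1 1 1 1 1 1 1] [0.6 0.7 0.4 0.6 1.4 0.8 1.2 0.8 1.  0.6 0.2 1.8]
cross tri [ 553.5 -219.5    6.3] 1.5223761220185483 [331.7 198.9] [332.6 198.5]
cross tri [ 552.7 -301.5   -0.8] 2.6453000620031504 [335.2 181.5] [334.5 182.6]
```

View pics/vise.png

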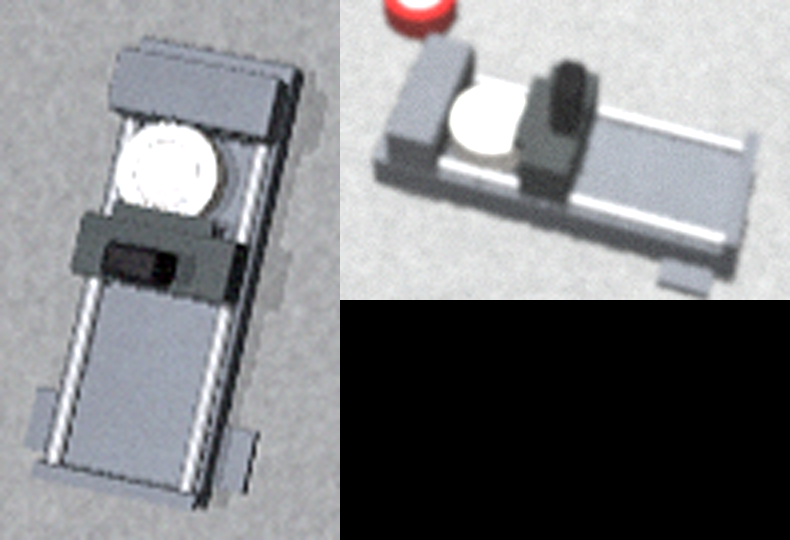

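The vise axis tilts clockwise in the top image. In the zoomed view the rails run (128,120)→(55,462) and (262,145)→(188,490), the case is at (168,170) and the grip top is at about (131,262). In the side view the grip top is at about (356.7,324) px.

Run:
```python
from h import *
f=lambda *p:[(170+(x+.5)/4-.5,225+(y+.5)/4-.5) for x,y in p]
for a,b in(((128,120),(55,462)),((262,145),(188,490))):
    A,B=plane("top",f(a,b),27); d=A-B; print("rail",A,B,np.degrees(np.arctan2(d[1],d[0])))
print("end jaw edge", plane("top",f((110,107),(276,140)),55), plane("top",f((116,52),(284,82)),55))
print("case",plane("top",f((168,170)),47),"grip",plane("top",f((131,262)),96))
print("tri grip",*tri(f((131,262))[0],(280+(570-340)/3,300+70/3)),"case",*tri(f((168,168))[0],(280+(488-340)/3,300+117/3)))
```

```text
rail [549.1 277.1] [383.9 310.2] -11.33546040570071
rail [535.3 210.5] [369.7 245.3] -11.873758496894096
end jaw edge [[552.4 278.2]
 [534.7 197.9]] [[579.  275.7]
 [562.5 194.2]]
case [[522.2 251.8]] grip [[476.1 255.7]]
tri grip [475.6 255.6  96.3] 0.8458386428678247 case [522.9 252.8  43. ] 1.3124996605606805
```

Call:
drive_tool(
  increments=[
    [[0.4, 1.0, 0], 0.5],
    [[0.4, 1.0, 0], 0.5],
    [[0.4, 1.0, 0], 0.5],
    [[0.4, 1.0, 0], 0.5],
    [[0.4, 1.0, 0], 0.5],
    [[0.4, 1.0, 0], 0.5],
  ],
  fingers=-1,
)

```text
time: 0.7
tcp_pos: [283.8, -238.3, 231.1]
tool_rot: [[0.73, 0.684, 0.0], [0.684, -0.73, 0.002], [0.001, -0.001, -1.0]]
force: [0.2, -0.0, -0.3]
finger_gap: 85.1
gripper_force: 0.0
```

Call:
drive_tool(
  increments=[
    [[0.4, 1.0, 0], 0.5],
    [[0.4, 1.0, 0], 0.5],
    [[0.4, 1.0, 0], 0.5],
    [[0.4, 1.0, 0], 0.5],
    [[0.4, 1.0, 0], 0.5],
    [[0.4, 1.0, 0], 0.5],
  ],
)

```text
time: 1.3
tcp_pos: [383.7, 11.9, 230.8]
tool_rot: [[0.411, 0.912, -0.0], [0.912, -0.411, 0.002], [0.001, -0.001, -1.0]]
force: [-0.2, -0.1, -0.2]
finger_gap: 85.1
gripper_force: 0.0
```

Call:
drive_tool(
  increments=[
    [[0.37, 0.992, -0.3], 0.284],
    [[0.37, 0.992, -0.3], 0.284],
    [[0.37, 0.992, -0.3], 0.284],
    [[0.37, 0.992, -0.3], 0.284],
    [[0.37, 0.992, -0.3], 0.284],
    [[0.37, 0.992, -0.3], 0.284],
    [[0.37, 0.992, -0.3], 0.284],
    [[0.37, 0.992, -0.3], 0.284],
  ],
)

```text
time: 2.1
tcp_pos: [475.1, 256.0, 155.4]
tool_rot: [[0.203, 0.979, -0.002], [0.979, -0.203, -0.001], [-0.002, -0.002, -1.0]]
force: [-0.5, -0.2, -1.2]
finger_gap: 85.2
gripper_force: 0.0
```

Call:
drive_tool(
  increments=[
    [[-0.012, 0, -0.2], 0],
    [[-0.012, 0, -0.3], 0],
    [[-0.012, 0, -0.36], 0],
    [[-0.012, 0, -0.36], 0],
    [[-0.012, 0, -0.36], 0],
  ],
)

```text
time: 2.6
tcp_pos: [473.7, 255.7, 67.7]
tool_rot: [[0.205, 0.979, 0.002], [0.979, -0.205, 0.001], [0.001, 0.002, -1.0]]
force: [-0.2, -0.1, 1.7]
finger_gap: 85.6
gripper_force: 0.0
```

Call:
drive_tool(
  increments=[
    [[0, 0, 0], 0],
    [[0, 0, 0], 0],
    [[0, 0, 0], 0],
    [[0, 0, 0], 0],
    [[0, 0, 0], 0],
    [[0, 0, 0], 0],
    [[0, 0, 0], 0],
    [[0, 0, 0], 0],
  ],
  fingers=1,
)

```text
time: 3.4
tcp_pos: [473.8, 256.2, 67.1]
tool_rot: [[0.205, 0.979, 0.002], [0.979, -0.205, 0.0], [0.001, 0.002, -1.0]]
force: [2.1, -0.4, 3.3]
finger_gap: 14.9
gripper_force: 60.3
```

Call:
drive_tool(
  increments=[
    [[-0.039, 0.008, 0], 0],
    [[-0.078, 0.016, 0], 0],
    [[-0.118, 0.025, 0], 0],
    [[-0.157, 0.033, 0], 0],
    [[-0.196, 0.041, 0], 0],
    [[-0.196, 0.041, 0], 0],
    [[-0.196, 0.041, 0], 0],
  ],
)

```text
time: 4.1
tcp_pos: [421.9, 267.5, 67.1]
tool_rot: [[0.203, 0.979, -0.002], [0.979, -0.203, 0.002], [0.002, -0.002, -1.0]]
force: [-1.3, 2.5, 7.9]
finger_gap: 15.5
gripper_force: 61.2
```

Call:
drive_tool(
  increments=[
    [[0, 0, 0], 0],
    [[0, 0, 0], 0],
    [[0, 0, 0], 0],
    [[0, 0, 0], 0],
    [[0, 0, 0.15], 0],
    [[0, 0, 0.35], 0],
    [[0, 0, 0.35], 0],
    [[0, 0, 0.35], 0],
  ],
  fingers=-1,
)

```text
time: 4.9
tcp_pos: [425.0, 266.8, 155.5]
tool_rot: [[0.204, 0.979, 0.003], [0.979, -0.204, 0.002], [0.002, 0.003, -1.0]]
force: [0.4, 0.5, -0.4]
finger_gap: 85.5
gripper_force: 0.0
```

Call:
drive_tool(
  increments=[
    [[-0.4, -0.5, 0.4], 0.7],
    [[-0.4, -0.5, 0.4], 0.7],
    [[-0.4, -0.5, 0.4], 0.7],
    [[-0.4, -0.5, 0.4], 0.7],
    [[-0.4, -0.5, 0.4], 0.7],
    [[-0.4, -0.5, 0.4], 0.7],
  ],
)

```text
time: 5.5
tcp_pos: [323.8, 141.1, 252.9]
tool_rot: [[-0.336, 0.942, -0.0], [0.942, 0.336, 0.0], [0.0, -0.0, -1.0]]
force: [-0.7, 0.9, -0.8]
finger_gap: 85.5
gripper_force: 0.0
```

Run:
```python
from h import *
im={n:vision.snapshot(n) for n in("top","side")}
for n in im: cv2.imwrite(f"pics/{n}1.png",im[n][:,:,::-1])
t=im["top"]; s=im["side"]
a=cv2.resize(t[225:360,160:260],None,fx=4,fy=4,interpolation=cv2.INTER_CUBIC)
b=cv2.resize(s[300:400,280:411],None,fx=3,fy=3,interpolation=cv2.INTER_CUBIC); b=np.vstack([b,np.zeros((240,393,3),np.uint8)])
cv2.imwrite("pics/vise1.png",np.hstack([a,b])[...,::-1])
for n in im:
    for c in white(im[n],185):
        q=plane(n,c,22); (x,y),z,_=rect(q); (X,Y),_,_=rect(plane(n,c,47)); print(n,c.mean(0),np.array([x,y]),np.array(z),"@47",np.array([X,Y]))
```

```text
top [322.3 315.8] [425.4  41.4] [40.8 39.6] @47 [425.6  40.2]
top [211.2 267.8] [523.8 259.4] [47.1 45.5] @47 [521.5 253. ]
top [273.9 238.3] [577.7 134.4] [27.8 28.1] @47 [574.1 131. ]
top [319.1 216.9] [620.   44.1] [40.8 39.2] @47 [615.4  42.9]
top [363.3 215.9] [619.6 -43.2] [40.9 40.2] @47 [615.  -42.3]
top [362.9 173.8] [705.7 -43.9] [45.9 43.1] @47 [699. -43.]
top [316.5 172.4] [710.4  48.1] [43.5 45.9] @47 [703.7  46.8]
top [413.9 121.9] [ 810.2 -151.1] [52.4 23.3] @47 [ 801.  -147.6]
top [263.   91.7] [874.7 132.8] [ 99.8 179.8] @47 [863.9 129.4]
top [337.   94.6] [882.7   9.8] [103.8 116.2] @47 [871.8   9.4]
side [295.2 414.5] [565.6 391.1] [27.9 25.9] @47 [562.8 404.5]
side [341.9 336.1] [499.  240.5] [54.5 95.5] @47 [498.4 259.1]
side [382.5 269.4] [425.1  44.7] [46.3 44.2] @47 [427.1  70. ]
side [292.2 264.6] [620.2  47.5] [45.6 44.5] @47 [615.4  72.7]
side [250.3 262.8] [711.5  50.4] [50.5 49.2] @47 [703.6  75.5]
side [297.5 237.9] [619.9 -40.1] [45.2 44.5] @47 [615.1 -11.8]
side [261.1 235.1] [704.8 -42.7] [49.6 49.7] @47 [697.1 -14.4]
side [345.7 210.5] [ 515.6 -153.4] [68.9 69.4] @47 [ 514.4 -121.2]
side [314.4 208.2] [ 593.5 -156.7] [68.5 69.8] @47 [ 589.7 -124.5]
side [348.3 192.1] [ 513.1 -230.5] [63.2 69.5] @47 [ 512.1 -195.7]
side [318.7 189.5] [ 590.5 -234.9] [67.  69.4] @47 [ 586.7 -200. ]
side [217.9 198.1] [ 850.6 -201.6] [ 58.7 151.7] @47 [ 838.  -167.8]
side [351.5 174.6] [ 509.6 -310.5] [64.6 69.4] @47 [ 508.6 -273. ]
side [322.8 172.9] [ 588.4 -313. ] [66.5 70.1] @47 [ 584.8 -275.4]
```

View pics/vise1.png

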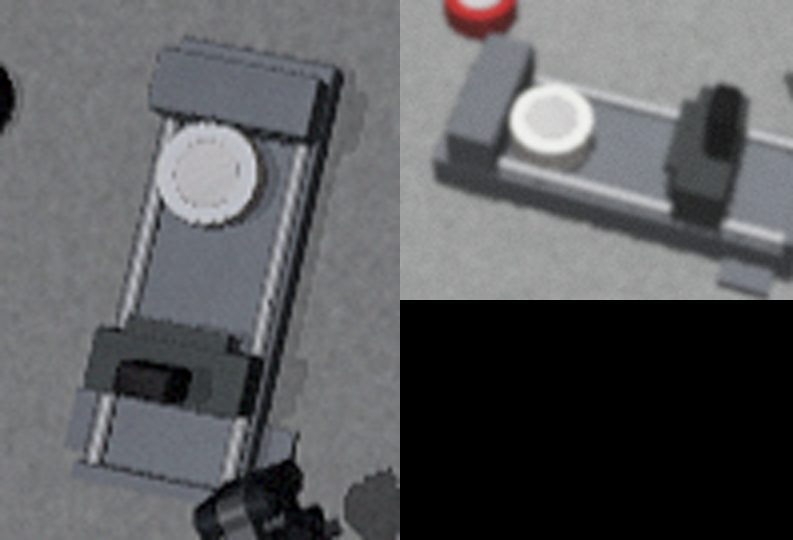

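The jaw is open (gap about 100 mm) and the case is still standing on the bed at about (212,268) px.

Call:
drive_tool(
  increments=[
    [[0.79, 0.447, -0.2], 0.65],
    [[0.79, 0.447, -0.2], 0.65],
    [[0.79, 0.447, -0.2], 0.65],
    [[0.79, 0.447, -0.2], 0.65],
    [[0.79, 0.447, -0.2], 0.65],
    [[0.79, 0.447, -0.2], 0.65],
  ],
  fingers=-0.7,
)

```text
time: 6.2
tcp_pos: [522.3, 254.9, 196.2]
tool_rot: [[-0.755, 0.655, -0.009], [0.655, 0.755, -0.003], [0.005, -0.008, -1.0]]
force: [0.3, 0.8, -0.7]
finger_gap: 72.7
gripper_force: 0.0
```

Call:
drive_tool(
  increments=[
    [[0, 0, -0.335], 0.65],
    [[0, 0, -0.335], 0.65],
    [[0, 0, -0.335], 0.65],
    [[0, 0, -0.335], 0.65],
    [[0, 0, -0.335], 0.65],
    [[0, 0, -0.335], 0.65],
  ],
)

```text
time: 6.8
tcp_pos: [520.6, 253.2, 119.3]
tool_rot: [[-0.979, 0.205, -0.001], [0.205, 0.979, -0.0], [0.001, -0.001, -1.0]]
force: [-0.6, 0.7, -0.4]
finger_gap: 72.8
gripper_force: 0.0
```

Call:
drive_tool(
  increments=[
    [[0, 0, -0.15], 0],
    [[0, 0, -0.27], 0],
    [[0, 0, -0.33], 0],
    [[0, 0, -0.356], 0],
    [[0, 0, -0.356], 0],
    [[0, 0, -0.356], 0],
  ],
)

```text
time: 7.4
tcp_pos: [522.5, 253.5, 32.7]
tool_rot: [[-0.979, 0.204, 0.002], [0.204, 0.979, 0.001], [-0.002, 0.001, -1.0]]
force: [0.5, 0.0, -1.1]
finger_gap: 72.3
gripper_force: 0.0
```

Call:
drive_tool(
  increments=[
    [[0, 0, 0], 0],
    [[0, 0, 0], 0],
    [[0, 0, 0], 0],
    [[0, 0, 0], 0],
    [[0, 0, 0], 0],
    [[0, 0, 0], 0],
  ],
  fingers=1,
)

```text
time: 8.0
tcp_pos: [523.0, 253.7, 33.5]
tool_rot: [[-0.979, 0.204, 0.004], [0.204, 0.979, 0.001], [-0.004, 0.002, -1.0]]
force: [-0.1, -0.6, 5.5]
finger_gap: 47.3
gripper_force: 62.2
```

Call:
drive_tool(
  increments=[
    [[0, 0, 0.1], 0],
    [[0, 0, 0.25], 0],
    [[0, 0, 0.4], 0],
    [[0, 0, 0.5], 0],
    [[0, 0, 0.5], 0],
    [[0, 0, 0.5], 0],
  ],
)

```text
time: 8.6
tcp_pos: [521.9, 253.2, 156.7]
tool_rot: [[-0.979, 0.204, 0.002], [0.204, 0.979, 0.001], [-0.001, 0.001, -1.0]]
force: [0.2, -0.5, -0.4]
finger_gap: 47.3
gripper_force: 61.7
```

Call:
drive_tool(
  increments=[
    [[0, -0.15, 0], 0],
    [[0, -0.3, 0], 0],
    [[0, -0.45, 0], 0],
    [[0, -0.6, 0], 0],
    [[0, -0.75, 0], 0],
    [[0, -0.9, 0], 0],
    [[0, -1, 0], 0],
    [[0, -1, 0], 0],
  ],
)

```text
time: 9.4
tcp_pos: [519.9, 0.2, 153.4]
tool_rot: [[-0.978, 0.209, -0.004], [0.209, 0.978, -0.001], [0.004, -0.002, -1.0]]
force: [0.0, 0.3, -1.4]
finger_gap: 47.1
gripper_force: 61.8
```

Call:
drive_tool(
  increments=[
    [[0, -0.15, 0], 0],
    [[0, -0.3, 0], 0],
    [[0, -0.45, 0], 0],
    [[0, -0.6, 0], 0],
    [[0, -0.75, 0], 0],
    [[0, -0.9, 0], 0],
    [[0, -1, 0], 0],
    [[0, -1, 0], 0],
  ],
)

```text
time: 10.2
tcp_pos: [520.5, -248.8, 153.6]
tool_rot: [[-0.978, 0.207, -0.003], [0.207, 0.978, 0.001], [0.003, 0.0, -1.0]]
force: [-0.3, 0.6, -0.4]
finger_gap: 47.1
gripper_force: 61.9
```

Call:
drive_tool(
  increments=[
    [[-0.02, -0.15, 0], 0],
    [[-0.043, -0.3, 0], 0],
    [[-0.043, -0.368, -0.1], 0],
    [[-0.043, -0.368, -0.25], 0],
    [[-0.043, -0.368, -0.384], 0],
    [[-0.043, -0.368, -0.384], 0],
    [[-0.043, -0.368, -0.384], 0],
  ],
)

```text
time: 10.9
tcp_pos: [509.9, -336.7, 58.6]
tool_rot: [[-0.979, 0.203, -0.003], [0.203, 0.979, 0.003], [0.004, 0.002, -1.0]]
force: [-0.3, 0.5, 0.7]
finger_gap: 47.4
gripper_force: 61.9
```

Run:
```python
from h import *
im={n:vision.snapshot(n) for n in("top","side")}
for n in im: cv2.imwrite(f"pics/{n}2.png",im[n][:,:,::-1])
print(arm.state()["tcp_pos"],arm.state()["finger_gap"])
a=cv2.resize(im["top"][210:350,400:580],None,fx=3,fy=3,interpolation=cv2.INTER_CUBIC)[:,:400]
b=cv2.resize(im["side"][120:260,290:410],None,fx=3,fy=3,interpolation=cv2.INTER_CUBIC)
cv2.imwrite("pics/c2.png",np.hstack([a,b])[...,::-1])
```

```text
[ 512.  -339.    62.2] 47.48588934940248
```

View pics/c2.png

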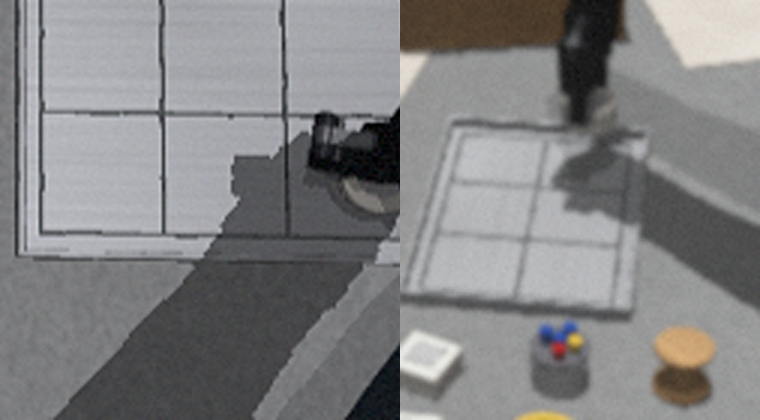

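Call:
drive_tool(
  increments=[
    [[0, 0, -0.1], 0],
    [[0, 0, -0.16], 0],
    [[0, 0, -0.185], 0],
    [[0, 0, -0.197], 0],
    [[0, 0, -0.197], 0],
    [[0, 0, -0.197], 0],
  ],
)

```text
time: 11.6
tcp_pos: [511.2, -339.2, 12.5]
tool_rot: [[-0.979, 0.204, 0.001], [0.204, 0.979, -0.001], [-0.001, -0.0, -1.0]]
force: [-1.7, 1.4, 5.5]
finger_gap: 47.8
gripper_force: 62.3
```

Call:
drive_tool(
  increments=[
    [[0, 0, 0], 0],
    [[0, 0, 0], 0],
    [[0, 0, 0], 0],
    [[0, 0, 0], 0],
  ],
  fingers=-0.45,
)

```text
time: 12.0
tcp_pos: [510.5, -338.9, 10.5]
tool_rot: [[-0.979, 0.204, -0.0], [0.204, 0.979, 0.0], [0.0, 0.0, -1.0]]
force: [-0.3, -0.2, -0.3]
finger_gap: 62.0
gripper_force: 0.0
```

Call:
drive_tool(
  increments=[
    [[0, 0, 0.1], 0],
    [[0, 0, 0.3], 0],
    [[0, 0, 0.45], 0],
    [[0, 0, 0.45], 0],
  ],
)

```text
time: 12.4
tcp_pos: [514.2, -341.9, 131.4]
tool_rot: [[-0.979, 0.204, 0.011], [0.204, 0.979, -0.009], [-0.012, -0.007, -1.0]]
force: [0.4, -0.1, 0.7]
finger_gap: 61.7
gripper_force: 0.0
```

Call:
drive_tool(
  increments=[
    [[-0.17, 0.76, 0], -0.95],
    [[-0.17, 0.76, 0], -0.95],
    [[-0.17, 0.76, 0], -0.95],
    [[-0.17, 0.76, 0], -0.95],
    [[-0.17, 0.76, 0], -0.95],
  ],
  fingers=-0.6,
)

```text
time: 12.9
tcp_pos: [465.8, -143.7, 122.0]
tool_rot: [[-0.58, 0.815, -0.003], [0.815, 0.58, 0.004], [0.005, -0.001, -1.0]]
force: [0.3, -0.8, 0.2]
finger_gap: 68.4
gripper_force: 0.0
```

Call:
drive_tool(
  increments=[
    [[-0.171, 0.763, 0], -0.948],
    [[-0.171, 0.763, 0], -0.948],
    [[-0.171, 0.763, 0], -0.948],
    [[-0.171, 0.763, 0], -0.948],
    [[-0.171, 0.763, 0], -0.948],
    [[-0.171, 0.763, 0], -0.948],
    [[-0.171, 0.763, 0], -0.948],
  ],
)

```text
time: 13.6
tcp_pos: [424.9, 42.5, 122.7]
tool_rot: [[0.123, 0.992, -0.001], [0.992, -0.123, -0.0], [-0.0, -0.001, -1.0]]
force: [-0.7, 0.7, -0.3]
finger_gap: 67.9
gripper_force: 0.0
```

Call:
drive_tool(
  increments=[
    [[0, 0, -0.2], 0],
    [[0, 0, -0.36], 0],
    [[0, 0, -0.44], 0],
    [[0, 0, -0.485], 0],
    [[0, 0, -0.485], 0],
    [[0, 0, -0.485], 0],
  ],
)

```text
time: 14.2
tcp_pos: [426.2, 41.5, 3.0]
tool_rot: [[0.125, 0.992, 0.001], [0.992, -0.125, -0.0], [0.0, 0.001, -1.0]]
force: [0.0, 0.6, 0.8]
finger_gap: 68.6
gripper_force: 0.0
```

Call:
drive_tool(
  increments=[
    [[0, 0, 0], 0],
    [[0, 0, 0], 0],
    [[0, 0, 0], 0],
    [[0, 0, 0], 0],
    [[0, 0, 0], 0],
    [[0, 0, 0], 0],
  ],
  fingers=1,
)

```text
time: 14.8
tcp_pos: [427.4, 41.7, 4.2]
tool_rot: [[0.125, 0.992, 0.004], [0.992, -0.125, -0.0], [0.0, 0.004, -1.0]]
force: [0.8, -0.6, 5.7]
finger_gap: 42.3
gripper_force: 62.9
```

Call:
drive_tool(
  increments=[
    [[0, 0, 0.12], 0],
    [[0, 0, 0.3], 0],
    [[0, 0, 0.48], 0],
    [[0, 0, 0.48], 0],
    [[0, 0, 0.48], 0],
  ],
)

```text
time: 15.3
tcp_pos: [426.7, 41.8, 123.7]
tool_rot: [[0.125, 0.992, 0.004], [0.992, -0.125, -0.0], [0.0, 0.004, -1.0]]
force: [0.3, 0.2, -0.1]
finger_gap: 42.6
gripper_force: 62.2
```

Call:
drive_tool(
  increments=[
    [[0.06, -0.14, 0], 0.05],
    [[0.12, -0.28, 0], 0.111],
    [[0.18, -0.42, 0], 0.111],
    [[0.24, -0.56, 0], 0.111],
    [[0.3, -0.7, 0], 0.111],
    [[0.33, -0.77, 0], 0.111],
  ],
)

```text
time: 15.9
tcp_pos: [507.2, -152.9, 119.2]
tool_rot: [[0.041, 0.999, -0.004], [0.999, -0.041, 0.001], [0.001, -0.004, -1.0]]
force: [-0.2, -0.7, 0.5]
finger_gap: 42.7
gripper_force: 62.1
```

Call:
drive_tool(
  increments=[
    [[0.06, -0.14, 0], 0],
    [[0.12, -0.28, 0], 0],
    [[0.18, -0.42, 0], 0],
    [[0.24, -0.56, 0], 0],
    [[0.3, -0.7, 0], 0],
    [[0.33, -0.765, 0], 0],
    [[0.33, -0.765, 0], 0],
    [[0.33, -0.765, 0], 0],
  ],
)

```text
time: 16.7
tcp_pos: [589.1, -341.0, 119.3]
tool_rot: [[0.039, 0.999, -0.004], [0.999, -0.039, 0.003], [0.003, -0.004, -1.0]]
force: [0.5, 0.1, -1.0]
finger_gap: 42.7
gripper_force: 62.1
```

Call:
drive_tool(
  increments=[
    [[0, 0, -0.15], 0],
    [[0, 0, -0.3], 0],
    [[0, 0, -0.4], 0],
    [[0, 0, -0.44], 0],
    [[0, 0, -0.462], 0],
    [[0, 0, -0.462], 0],
    [[0, 0, -0.462], 0],
  ],
)

```text
time: 17.4
tcp_pos: [590.7, -341.0, 8.3]
tool_rot: [[0.037, 0.999, 0.001], [0.999, -0.037, -0.0], [-0.0, 0.001, -1.0]]
force: [-2.3, 2.0, 4.3]
finger_gap: 42.6
gripper_force: 62.6
```

Call:
drive_tool(
  increments=[
    [[0, 0, 0], 0],
    [[0, 0, 0], 0],
    [[0, 0, 0], 0],
    [[0, 0, 0], 0],
  ],
  fingers=-0.35,
)

```text
time: 17.8
tcp_pos: [590.3, -342.0, 6.3]
tool_rot: [[0.038, 0.999, -0.0], [0.999, -0.038, 0.0], [0.0, -0.0, -1.0]]
force: [-0.4, 0.5, 1.2]
finger_gap: 58.0
gripper_force: 0.0
```

Call:
drive_tool(
  increments=[
    [[0, 0, 0.1], 0],
    [[0, 0, 0.3], 0],
    [[0, 0, 0.46], 0],
    [[0, 0, 0.46], 0],
  ],
)

```text
time: 18.2
tcp_pos: [594.3, -344.8, 130.8]
tool_rot: [[0.038, 0.999, 0.012], [0.999, -0.038, -0.009], [-0.008, 0.013, -1.0]]
force: [0.7, -0.7, 1.0]
finger_gap: 57.8
gripper_force: 0.0
```

```bash
cat > look.py <<'E'
from h import *
import sys
im={n:vision.snapshot(n) for n in("top","side")}
for n in im: cv2.imwrite(f"pics/{n}_{sys.argv[1]}.png",im[n][:,:,::-1])
for n in im:
    for c in white(im[n],185):
        (x,y),s,a=rect(plane(n,c,22))
        if 350<x<760 and -420<y<320 and (n=="top" or y>-100): print(n,c.mean(0),np.array([x,y]),np.array(s),round(a,1))
E
python3 look.py 3
```

```text
top [524.  270.8] [ 504.3 -348.9] [30.3 47.1] 51.7
top [436.6 263.2] [ 516.  -177.3] [73.5 72.4] 87.7
top [273.8 238.4] [579.1 134.9] [28.5 29.3] 44.3
top [429.8 233. ] [ 584.5 -179.3] [71.8 53.6] 87.7
top [415.1 260. ] [ 548.7 -160.9] [ 61.4 170.7] 87.7
top [319.3 216.9] [619.8  44.3] [41.7 40.2] 85.2
top [363.3 216. ] [619.6 -43.2] [41.3 40.2] 68.1
top [362.9 173.9] [704.7 -43.8] [45.9 45.2] 88.3
top [316.7 172.5] [709.9  47.6] [44.9 45.9] 44.6
side [292.  264.5] [620.   47.7] [45.3 43.1] 87.0
side [250.3 262.6] [710.8  50.3] [47.5 48.4] 43.7
side [297.8 237.9] [619.6 -40. ] [45.  43.9] 68.4
side [261.1 235.1] [705.4 -42.1] [48.5 49. ] 44.1
```

Call:
drive_tool(
  increments=[
    [[0.06, 0.6, 0], -0.436],
    [[0.06, 0.6, 0], -0.436],
    [[0.06, 0.6, 0], -0.436],
    [[0.06, 0.6, 0], -0.436],
  ],
  fingers=-0.6,
)

```text
time: 18.7
tcp_pos: [604.3, -184.9, 118.9]
tool_rot: [[0.365, 0.931, -0.005], [0.931, -0.365, 0.005], [0.003, -0.006, -1.0]]
force: [-0.6, -0.6, 0.3]
finger_gap: 68.2
gripper_force: 0.0
```

Call:
drive_tool(
  increments=[
    [[0.057, 0.598, 0], 0],
    [[0.057, 0.598, 0], 0],
    [[0.057, 0.598, 0], 0],
    [[0.057, 0.598, 0], 0],
    [[0.057, 0.598, 0], 0],
    [[0.057, 0.598, 0], 0],
  ],
)

```text
time: 19.3
tcp_pos: [619.0, -43.5, 120.1]
tool_rot: [[0.372, 0.928, -0.002], [0.928, -0.372, -0.0], [-0.001, -0.002, -1.0]]
force: [-0.3, -0.2, 0.3]
finger_gap: 68.4
gripper_force: 0.0
```

Call:
drive_tool(
  increments=[
    [[0, 0, -0.2], 0],
    [[0, 0, -0.36], 0],
    [[0, 0, -0.44], 0],
    [[0, 0, -0.478], 0],
    [[0, 0, -0.478], 0],
    [[0, 0, -0.478], 0],
  ],
)

```text
time: 19.9
tcp_pos: [620.6, -43.6, 3.4]
tool_rot: [[0.373, 0.928, 0.002], [0.928, -0.373, -0.001], [0.0, 0.002, -1.0]]
force: [-0.8, 0.5, 0.6]
finger_gap: 68.3
gripper_force: 0.0
```

Call:
drive_tool(
  increments=[
    [[0, 0, 0], 0],
    [[0, 0, 0], 0],
    [[0, 0, 0], 0],
    [[0, 0, 0], 0],
    [[0, 0, 0], 0],
    [[0, 0, 0], 0],
  ],
  fingers=1,
)

```text
time: 20.5
tcp_pos: [621.7, -42.8, 4.7]
tool_rot: [[0.371, 0.928, 0.005], [0.928, -0.371, -0.001], [0.001, 0.005, -1.0]]
force: [-0.2, 0.0, 6.0]
finger_gap: 42.3
gripper_force: 63.4
```

Call:
drive_tool(
  increments=[
    [[0, 0, 0.12], 0],
    [[0, 0, 0.3], 0],
    [[0, 0, 0.48], 0],
    [[0, 0, 0.48], 0],
    [[0, 0, 0.48], 0],
  ],
)

```text
time: 21.0
tcp_pos: [621.1, -42.5, 124.4]
tool_rot: [[0.371, 0.929, 0.004], [0.929, -0.371, -0.001], [0.001, 0.004, -1.0]]
force: [-0.2, -0.8, -1.6]
finger_gap: 42.5
gripper_force: 62.7
```

Call:
drive_tool(
  increments=[
    [[-0.02, -0.15, 0], 0.1],
    [[-0.04, -0.3, 0], 0.25],
    [[-0.06, -0.45, 0], 0.4],
    [[-0.08, -0.6, 0], 0.436],
    [[-0.104, -0.75, 0], 0.436],
    [[-0.104, -0.878, 0], 0.436],
    [[-0.104, -0.878, 0], 0.436],
    [[-0.104, -0.878, 0], 0.436],
  ],
)

```text
time: 21.8
tcp_pos: [592.1, -261.7, 119.3]
tool_rot: [[0.04, 0.999, -0.004], [0.999, -0.04, 0.003], [0.003, -0.004, -1.0]]
force: [0.4, 0.1, -0.0]
finger_gap: 42.7
gripper_force: 62.7
```

Call:
drive_tool(
  increments=[
    [[0, 0, -0.15], 0],
    [[0, 0, -0.3], 0],
    [[0, 0, -0.4], 0],
    [[0, 0, -0.44], 0],
    [[0, 0, -0.462], 0],
    [[0, 0, -0.462], 0],
    [[0, 0, -0.462], 0],
  ],
)

```text
time: 22.5
tcp_pos: [593.5, -260.2, 8.5]
tool_rot: [[0.036, 0.999, -0.001], [0.999, -0.036, 0.001], [0.001, -0.001, -1.0]]
force: [-3.6, 2.0, 5.4]
finger_gap: 42.9
gripper_force: 63.9
```

Call:
drive_tool(
  increments=[
    [[0, 0, 0], 0],
    [[0, 0, 0], 0],
    [[0, 0, 0], 0],
    [[0, 0, 0], 0],
  ],
  fingers=-0.35,
)

```text
time: 22.9
tcp_pos: [593.6, -261.7, 6.4]
tool_rot: [[0.038, 0.999, -0.0], [0.999, -0.038, 0.0], [0.0, -0.0, -1.0]]
force: [-0.3, -0.7, 0.2]
finger_gap: 57.9
gripper_force: 0.0
```

Call:
drive_tool(
  increments=[
    [[0, 0, 0.1], 0],
    [[0, 0, 0.3], 0],
    [[0, 0, 0.46], 0],
    [[0, 0, 0.46], 0],
  ],
)

```text
time: 23.3
tcp_pos: [597.9, -264.4, 130.5]
tool_rot: [[0.038, 0.999, 0.013], [0.999, -0.038, -0.007], [-0.007, 0.013, -1.0]]
force: [0.9, -0.3, 0.4]
finger_gap: 57.4
gripper_force: 0.0
```

```bash
python3 look.py 4
```

```text
top [477.9 267.1] [ 512.7 -260.3] [14.7 88.8] 57.3
top [420.1 261.2] [ 521.8 -155.4] [31.2 63.8] 85.8
top [274.  238.5] [578.6 134.4] [27.8 30. ] 89.9
top [433.4 221.8] [ 594.1 -179.9] [73.5 71.6] 88.5
top [319.4 217. ] [619.6  43.7] [41.8 40.3] 88.6
top [419.5 231.2] [ 557.2 -178.5] [ 95.9 170.6] 87.7
top [362.7 173.8] [704.7 -43.8] [45.9 45.2] 88.3
top [316.6 172.3] [710.9  47.7] [46.4 47.3] 44.4
side [292.  264.4] [620.   47.5] [45.  43.1] 87.0
side [250.3 262.7] [711.4  50.3] [48.2 49.1] 62.3
side [261.1 235.1] [705.3 -42.2] [48.7 49. ] 44.1
```

Call:
drive_tool(
  increments=[
    [[0.05, 0.613, 0], 0],
    [[0.05, 0.613, 0], 0],
    [[0.05, 0.613, 0], 0],
    [[0.05, 0.613, 0], 0],
  ],
  fingers=-0.6,
)

```text
time: 23.8
tcp_pos: [604.7, -102.3, 118.9]
tool_rot: [[0.032, 0.999, -0.005], [0.999, -0.032, 0.004], [0.004, -0.005, -1.0]]
force: [0.4, 0.4, 0.2]
finger_gap: 68.4
gripper_force: 0.0
```

Call:
drive_tool(
  increments=[
    [[0.055, 0.613, 0], 0],
    [[0.055, 0.613, 0], 0],
    [[0.055, 0.613, 0], 0],
    [[0.055, 0.613, 0], 0],
    [[0.055, 0.613, 0], 0],
    [[0.055, 0.613, 0], 0],
  ],
)

```text
time: 24.4
tcp_pos: [619.1, 43.5, 120.1]
tool_rot: [[0.039, 0.999, -0.002], [0.999, -0.039, -0.001], [-0.001, -0.002, -1.0]]
force: [-1.4, -0.5, 0.1]
finger_gap: 68.1
gripper_force: 0.0
```

Call:
drive_tool(
  increments=[
    [[0, 0, -0.2], 0],
    [[0, 0, -0.36], 0],
    [[0, 0, -0.44], 0],
    [[0, 0, -0.478], 0],
    [[0, 0, -0.478], 0],
    [[0, 0, -0.478], 0],
  ],
)

```text
time: 25.0
tcp_pos: [621.0, 43.5, 3.4]
tool_rot: [[0.04, 0.999, 0.002], [0.999, -0.04, -0.0], [-0.0, 0.002, -1.0]]
force: [-0.6, 0.6, 0.4]
finger_gap: 68.3
gripper_force: 0.0
```

Call:
drive_tool(
  increments=[
    [[0, 0, 0], 0],
    [[0, 0, 0], 0],
    [[0, 0, 0], 0],
    [[0, 0, 0], 0],
    [[0, 0, 0], 0],
    [[0, 0, 0], 0],
  ],
  fingers=1,
)

```text
time: 25.6
tcp_pos: [622.0, 44.5, 4.7]
tool_rot: [[0.038, 0.999, 0.005], [0.999, -0.038, -0.001], [-0.0, 0.005, -1.0]]
force: [0.0, 0.1, 5.6]
finger_gap: 42.0
gripper_force: 63.3
```

Call:
drive_tool(
  increments=[
    [[0, 0, 0.12], 0],
    [[0, 0, 0.3], 0],
    [[0, 0, 0.48], 0],
    [[0, 0, 0.48], 0],
    [[0, 0, 0.48], 0],
  ],
)

```text
time: 26.1
tcp_pos: [621.3, 44.7, 124.4]
tool_rot: [[0.038, 0.999, 0.005], [0.999, -0.038, -0.0], [0.0, 0.005, -1.0]]
force: [1.7, 0.5, -1.0]
finger_gap: 42.6
gripper_force: 62.6
```

Call:
drive_tool(
  increments=[
    [[-0.02, -0.15, 0], 0],
    [[-0.04, -0.3, 0], 0],
    [[-0.06, -0.45, 0], 0],
    [[-0.08, -0.6, 0], 0],
    [[-0.093, -0.75, 0], 0],
    [[-0.093, -0.907, 0], 0],
    [[-0.093, -0.907, 0], 0],
    [[-0.093, -0.907, 0], 0],
  ],
)

```text
time: 26.9
tcp_pos: [595.0, -182.4, 119.5]
tool_rot: [[0.04, 0.999, -0.004], [0.999, -0.04, 0.002], [0.002, -0.004, -1.0]]
force: [0.4, 1.4, -0.3]
finger_gap: 42.7
gripper_force: 62.6
```

Call:
drive_tool(
  increments=[
    [[0, 0, -0.15], 0],
    [[0, 0, -0.3], 0],
    [[0, 0, -0.4], 0],
    [[0, 0, -0.44], 0],
    [[0, 0, -0.462], 0],
    [[0, 0, -0.462], 0],
    [[0, 0, -0.462], 0],
  ],
)

```text
time: 27.6
tcp_pos: [596.3, -180.5, 8.5]
tool_rot: [[0.036, 0.999, -0.001], [0.999, -0.036, 0.001], [0.001, -0.001, -1.0]]
force: [-4.0, 1.6, 6.9]
finger_gap: 42.8
gripper_force: 63.9
```

Call:
drive_tool(
  increments=[
    [[0, 0, 0], 0],
    [[0, 0, 0], 0],
    [[0, 0, 0], 0],
    [[0, 0, 0], 0],
  ],
  fingers=-0.35,
)

```text
time: 28.0
tcp_pos: [596.6, -181.9, 6.4]
tool_rot: [[0.038, 0.999, -0.0], [0.999, -0.038, 0.0], [0.0, -0.0, -1.0]]
force: [-0.1, 0.0, -0.3]
finger_gap: 57.3
gripper_force: 0.0
```

Call:
drive_tool(
  increments=[
    [[0, 0, 0.1], 0],
    [[0, 0, 0.3], 0],
    [[0, 0, 0.46], 0],
    [[0, 0, 0.46], 0],
  ],
)

```text
time: 28.4
tcp_pos: [601.1, -184.1, 130.1]
tool_rot: [[0.038, 0.999, 0.013], [0.999, -0.038, -0.006], [-0.005, 0.013, -1.0]]
force: [0.4, -0.7, 0.1]
finger_gap: 57.2
gripper_force: 0.0
```

```bash
python3 look.py 5
```

```text
top [274.  238.5] [578.6 134.4] [27.8 30. ] 89.9
top [265.8 190.6] [676.  150.4] [24.2 24.1] 17.8
top [362.9 173.6] [705.7 -43.9] [45.9 47.2] 88.3
top [316.7 172.3] [710.4  48.2] [46.3 47.5] 88.9
side [250.5 262.6] [711.5  50.3] [48.1 49.4] 61.2
side [261.1 235.1] [706.  -42.4] [49.2 48.9] 65.3
```

Call:
drive_tool(
  increments=[
    [[0.435, 0.555, 0], 0],
    [[0.435, 0.555, 0], 0],
    [[0.435, 0.555, 0], 0],
    [[0.435, 0.555, 0], 0],
    [[0.435, 0.555, 0], 0],
    [[0.435, 0.555, 0], 0],
  ],
  fingers=-0.75,
)

```text
time: 29.1
tcp_pos: [704.2, -42.8, 118.7]
tool_rot: [[0.037, 0.999, -0.005], [0.999, -0.037, 0.0], [-0.0, -0.005, -1.0]]
force: [-0.6, -0.5, -0.7]
finger_gap: 74.9
gripper_force: 0.0
```

Call:
drive_tool(
  increments=[
    [[0, 0, -0.2], 0],
    [[0, 0, -0.36], 0],
    [[0, 0, -0.44], 0],
    [[0, 0, -0.478], 0],
    [[0, 0, -0.478], 0],
    [[0, 0, -0.478], 0],
  ],
)

```text
time: 29.7
tcp_pos: [706.0, -44.4, 3.6]
tool_rot: [[0.039, 0.999, 0.002], [0.999, -0.039, -0.0], [-0.0, 0.002, -1.0]]
force: [0.2, 0.2, 0.4]
finger_gap: 74.3
gripper_force: 0.0
```

Call:
drive_tool(
  increments=[
    [[0, 0, 0], 0],
    [[0, 0, 0], 0],
    [[0, 0, 0], 0],
    [[0, 0, 0], 0],
    [[0, 0, 0], 0],
    [[0, 0, 0], 0],
  ],
  fingers=1,
)

```text
time: 30.3
tcp_pos: [707.5, -43.8, 5.3]
tool_rot: [[0.038, 0.999, 0.005], [0.999, -0.038, -0.001], [-0.001, 0.005, -1.0]]
force: [-0.3, -0.2, 6.5]
finger_gap: 47.8
gripper_force: 62.4
```

Call:
drive_tool(
  increments=[
    [[0, 0, 0.12], 0],
    [[0, 0, 0.3], 0],
    [[0, 0, 0.48], 0],
    [[0, 0, 0.48], 0],
    [[0, 0, 0.48], 0],
  ],
)

```text
time: 30.8
tcp_pos: [707.0, -43.6, 125.0]
tool_rot: [[0.038, 0.999, 0.005], [0.999, -0.038, -0.001], [-0.001, 0.005, -1.0]]
force: [-0.3, 0.2, -0.9]
finger_gap: 47.4
gripper_force: 61.9
```

Call:
drive_tool(
  increments=[
    [[-0.12, -0.135, 0], 0],
    [[-0.24, -0.27, 0], 0],
    [[-0.36, -0.405, 0], 0],
    [[-0.48, -0.54, 0], 0],
    [[-0.6, -0.675, 0], 0],
    [[-0.72, -0.81, 0], 0],
    [[-0.767, -0.862, 0], 0],
    [[-0.767, -0.862, 0], 0],
  ],
)

```text
time: 31.6
tcp_pos: [510.4, -260.2, 119.5]
tool_rot: [[0.042, 0.999, -0.004], [0.999, -0.042, 0.002], [0.002, -0.004, -1.0]]
force: [0.1, 0.5, -0.9]
finger_gap: 48.0
gripper_force: 62.0
```

Call:
drive_tool(
  increments=[
    [[0, 0, -0.15], 0],
    [[0, 0, -0.3], 0],
    [[0, 0, -0.4], 0],
    [[0, 0, -0.44], 0],
    [[0, 0, -0.462], 0],
    [[0, 0, -0.462], 0],
    [[0, 0, -0.462], 0],
  ],
)

```text
time: 32.3
tcp_pos: [512.9, -257.7, 8.8]
tool_rot: [[0.037, 0.999, -0.003], [0.999, -0.037, 0.001], [0.001, -0.003, -1.0]]
force: [-5.6, 2.7, 11.6]
finger_gap: 47.7
gripper_force: 65.9
```

Call:
drive_tool(
  increments=[
    [[0, 0, 0], 0],
    [[0, 0, 0], 0],
    [[0, 0, 0], 0],
    [[0, 0, 0], 0],
  ],
  fingers=-0.45,
)

```text
time: 32.7
tcp_pos: [513.6, -258.6, 6.1]
tool_rot: [[0.038, 0.999, -0.0], [0.999, -0.038, 0.0], [0.0, -0.0, -1.0]]
force: [0.7, -0.0, -0.8]
finger_gap: 62.1
gripper_force: 0.0
```

Call:
drive_tool(
  increments=[
    [[0, 0, 0.1], 0],
    [[0, 0, 0.3], 0],
    [[0, 0, 0.46], 0],
    [[0, 0, 0.46], 0],
  ],
)

```text
time: 33.1
tcp_pos: [517.7, -261.6, 129.5]
tool_rot: [[0.038, 0.999, 0.012], [0.999, -0.038, -0.008], [-0.007, 0.012, -1.0]]
force: [1.4, -1.1, 0.0]
finger_gap: 61.6
gripper_force: 0.0
```

```bash
python3 look.py 6
```

```text
top [430.  263.8] [ 516.  -177.3] [73.5 72.4] 87.7
top [273.8 238.4] [578.6 134.4] [27.8 30. ] 89.9
top [475.5 226. ] [ 594.  -261.5] [41.8 39.6] 88.6
top [434.8 224.7] [ 598.2 -183. ] [43.  43.9] 87.5
top [430.  228.5] [ 594.1 -179.3] [72.1 71.6] 88.5
top [415.8 245.4] [ 553.1 -161.8] [ 62.8 179.5] 87.7
top [316.6 172.3] [711.4  48.2] [46.3 45.4] 88.9
side [250.6 262.7] [710.7  50.6] [48.5 47.3] 64.1
```

Call:
drive_tool(
  increments=[
    [[0.39, 0.61, 0], 0],
    [[0.39, 0.61, 0], 0],
    [[0.39, 0.61, 0], 0],
    [[0.39, 0.61, 0], 0],
  ],
  fingers=-0.75,
)

```text
time: 33.6
tcp_pos: [610.8, -102.9, 118.4]
tool_rot: [[0.036, 0.999, -0.004], [0.999, -0.036, 0.002], [0.002, -0.004, -1.0]]
force: [-0.2, -0.6, 0.2]
finger_gap: 75.1
gripper_force: 0.0
```

Call:
drive_tool(
  increments=[
    [[0.398, 0.62, 0], 0],
    [[0.398, 0.62, 0], 0],
    [[0.398, 0.62, 0], 0],
    [[0.398, 0.62, 0], 0],
    [[0.398, 0.62, 0], 0],
    [[0.398, 0.62, 0], 0],
    [[0.398, 0.62, 0], 0],
  ],
)

```text
time: 34.3
tcp_pos: [709.4, 47.5, 119.8]
tool_rot: [[0.039, 0.999, -0.003], [0.999, -0.039, -0.001], [-0.001, -0.003, -1.0]]
force: [-0.1, -0.2, 0.1]
finger_gap: 74.7
gripper_force: 0.0
```

Call:
drive_tool(
  increments=[
    [[0, 0, -0.2], 0],
    [[0, 0, -0.36], 0],
    [[0, 0, -0.44], 0],
    [[0, 0, -0.478], 0],
    [[0, 0, -0.478], 0],
    [[0, 0, -0.478], 0],
  ],
)

```text
time: 34.9
tcp_pos: [711.5, 47.7, 3.9]
tool_rot: [[0.039, 0.999, 0.003], [0.999, -0.039, -0.0], [-0.0, 0.003, -1.0]]
force: [-0.2, -0.9, -0.1]
finger_gap: 75.0
gripper_force: 0.0
```

Call:
drive_tool(
  increments=[
    [[0, 0, 0], 0],
    [[0, 0, 0], 0],
    [[0, 0, 0], 0],
    [[0, 0, 0], 0],
    [[0, 0, 0], 0],
    [[0, 0, 0], 0],
  ],
  fingers=1,
)

```text
time: 35.5
tcp_pos: [712.8, 48.5, 5.3]
tool_rot: [[0.038, 0.999, 0.005], [0.999, -0.038, -0.0], [-0.0, 0.005, -1.0]]
force: [0.4, -0.2, 6.8]
finger_gap: 47.4
gripper_force: 62.5
```

Call:
drive_tool(
  increments=[
    [[0, 0, 0.12], 0],
    [[0, 0, 0.3], 0],
    [[0, 0, 0.48], 0],
    [[0, 0, 0.48], 0],
    [[0, 0, 0.48], 0],
  ],
)

```text
time: 36.0
tcp_pos: [712.3, 48.7, 125.1]
tool_rot: [[0.038, 0.999, 0.005], [0.999, -0.038, -0.0], [0.0, 0.005, -1.0]]
force: [-0.5, 0.5, -0.7]
finger_gap: 48.1
gripper_force: 62.0
```

Call:
drive_tool(
  increments=[
    [[-0.12, -0.14, 0], 0],
    [[-0.24, -0.28, 0], 0],
    [[-0.36, -0.42, 0], 0],
    [[-0.48, -0.56, 0], 0],
    [[-0.6, -0.7, 0], 0],
    [[-0.72, -0.84, 0], 0],
    [[-0.776, -0.91, 0], 0],
    [[-0.776, -0.91, 0], 0],
  ],
)

```text
time: 36.8
tcp_pos: [513.2, -180.5, 119.6]
tool_rot: [[0.043, 0.999, -0.005], [0.999, -0.043, 0.001], [0.001, -0.005, -1.0]]
force: [1.0, 0.3, -0.8]
finger_gap: 47.8
gripper_force: 62.1
```

Call:
drive_tool(
  increments=[
    [[0, 0, -0.15], 0],
    [[0, 0, -0.3], 0],
    [[0, 0, -0.4], 0],
    [[0, 0, -0.44], 0],
    [[0, 0, -0.462], 0],
    [[0, 0, -0.462], 0],
    [[0, 0, -0.462], 0],
  ],
)

```text
time: 37.5
tcp_pos: [515.5, -177.7, 8.8]
tool_rot: [[0.037, 0.999, -0.003], [0.999, -0.037, 0.001], [0.001, -0.003, -1.0]]
force: [-7.3, 2.0, 13.4]
finger_gap: 47.6
gripper_force: 65.9
```

Call:
drive_tool(
  increments=[
    [[0, 0, 0], 0],
    [[0, 0, 0], 0],
    [[0, 0, 0], 0],
    [[0, 0, 0], 0],
  ],
  fingers=-0.45,
)

```text
time: 37.9
tcp_pos: [516.6, -178.7, 6.2]
tool_rot: [[0.038, 0.999, -0.0], [0.999, -0.038, 0.0], [0.0, -0.0, -1.0]]
force: [-0.0, 0.3, 0.1]
finger_gap: 61.4
gripper_force: 0.0
```

Call:
drive_tool(
  increments=[
    [[0, 0, 0.1], 0],
    [[0, 0, 0.3], 0],
    [[0, 0, 0.46], 0],
    [[0, 0, 0.46], 0],
  ],
)

```text
time: 38.3
tcp_pos: [521.0, -181.0, 129.2]
tool_rot: [[0.038, 0.999, 0.012], [0.999, -0.038, -0.006], [-0.005, 0.012, -1.0]]
force: [0.8, 0.1, 0.7]
finger_gap: 62.1
gripper_force: 0.0
```

Call:
drive_tool(
  increments=[
    [[-0.185, 0.89, 0.1], -0.213],
    [[-0.185, 0.89, 0.1], -0.213],
    [[-0.185, 0.89, 0.1], -0.213],
    [[-0.185, 0.89, 0.1], -0.213],
    [[-0.185, 0.89, 0.1], -0.213],
  ],
  fingers=-1,
)

```text
time: 38.8
tcp_pos: [469.1, 46.4, 146.3]
tool_rot: [[0.202, 0.979, -0.001], [0.979, -0.202, 0.001], [0.001, -0.001, -1.0]]
force: [0.8, 0.9, 0.3]
finger_gap: 85.1
gripper_force: 0.0
```

Call:
drive_tool(
  increments=[
    [[-0.185, 0.891, 0], 0],
    [[-0.185, 0.891, 0], 0],
    [[-0.185, 0.891, 0], 0],
    [[-0.185, 0.891, 0], 0],
    [[-0.185, 0.891, 0], 0],
    [[-0.185, 0.891, 0], 0],
    [[-0.185, 0.891, 0], 0],
  ],
)

```text
time: 39.5
tcp_pos: [423.6, 266.5, 145.7]
tool_rot: [[0.202, 0.979, -0.001], [0.979, -0.202, -0.001], [-0.001, -0.001, -1.0]]
force: [-0.2, -0.2, -1.0]
finger_gap: 85.2
gripper_force: 0.0
```

```bash
python3 look.py 7
python3 - <<'E'
from h import *
print(plane("top",[(195.9,319.1)],96))
t=cv2.imread("pics/top_7.png")
cv2.imwrite("pics/tray7.png",cv2.resize(t[190:310,395:555],None,fx=4,fy=4,interpolation=cv2.INTER_CUBIC))
E
```

```text
top [520.2 268.3] [ 509.9 -341.7] [45.6 46.7] 86.3
top [477.2 267. ] [ 513.7 -259.7] [45.5 47.2] 43.0
top [461.3 268. ] [ 513.3 -236.8] [38.5 72.9] 87.1
top [433.8 267.2] [ 515.3 -177. ] [73.5 73.4] 87.1
top [273.8 238.4] [579.1 134.9] [28.5 29.3] 44.2
top [429.1 236.8] [ 584.6 -179.3] [71.9 53.7] 87.7
top [517.3 226.6] [ 590.6 -342.3] [40.4 39.9] 86.3
top [475.5 226. ] [ 594.  -261.5] [41.8 39.6] 88.6
top [434.1 225.6] [ 596.3 -180.9] [39.  39.9] 87.5
top [421.4 257.2] [ 552.4 -182.9] [107.3 178.9] 88.5
[[424.1 266.7]]
```

View pics/tray7.png

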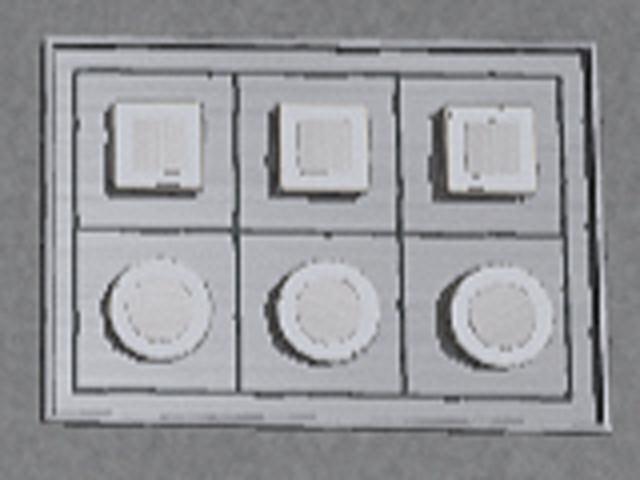

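The tray picture shows three squares straight in the far row and three rounds in the near row, all well centred. Next is shutting the vise.

Call:
drive_tool(
  increments=[
    [[0, 0, -0.15], 0],
    [[0, 0, -0.26], 0],
    [[0, 0, -0.32], 0],
    [[0, 0, -0.32], 0],
    [[0, 0, -0.32], 0],
  ],
)

```text
time: 40.1
tcp_pos: [424.5, 265.3, 66.7]
tool_rot: [[0.206, 0.979, -0.0], [0.979, -0.206, -0.0], [-0.0, -0.0, -1.0]]
force: [-0.5, -0.4, 0.5]
finger_gap: 85.6
gripper_force: 0.0
```

Call:
drive_tool(
  increments=[
    [[0, 0, 0], 0],
    [[0, 0, 0], 0],
    [[0, 0, 0], 0],
    [[0, 0, 0], 0],
    [[0, 0, 0], 0],
    [[0, 0, 0], 0],
    [[0, 0, 0], 0],
    [[0, 0, 0], 0],
  ],
  fingers=1,
)

```text
time: 40.9
tcp_pos: [423.9, 266.6, 67.1]
tool_rot: [[0.204, 0.979, -0.0], [0.979, -0.204, 0.001], [0.001, -0.0, -1.0]]
force: [-2.8, 1.2, 5.3]
finger_gap: 14.9
gripper_force: 61.0
```

Call:
drive_tool(
  increments=[
    [[0.06, -0.0125, 0], 0],
    [[0.12, -0.025, 0], 0],
    [[0.18, -0.0375, 0], 0],
    [[0.24, -0.05, 0], 0],
    [[0.3, -0.0625, 0], 0],
    [[0.352, -0.074, 0], 0],
    [[0.352, -0.074, 0], 0],
    [[0.352, -0.074, 0], 0],
  ],
)

```text
time: 41.7
tcp_pos: [514.0, 246.8, 67.2]
tool_rot: [[0.206, 0.979, 0.003], [0.979, -0.206, -0.002], [-0.001, 0.004, -1.0]]
force: [3.4, -2.8, 4.2]
finger_gap: 15.2
gripper_force: 60.9
```

Now small steps towards the stop, watching the force.

Call:
drive_tool(
  increments=[
    [[0.012, -0.0025, 0], 0],
    [[0.024, -0.005, 0], 0],
    [[0.036, -0.0075, 0], 0],
    [[0.036, -0.0075, 0], 0],
    [[0.036, -0.0075, 0], 0],
  ],
)

```text
time: 42.2
tcp_pos: [520.2, 245.5, 67.2]
tool_rot: [[0.204, 0.979, -0.001], [0.979, -0.204, -0.001], [-0.001, -0.001, -1.0]]
force: [-2.2, -3.5, 6.7]
finger_gap: 14.7
gripper_force: 61.4
```

Call:
drive_tool(
  increments=[
    [[0.008, -0.0017, 0], 0],
    [[0.014, -0.0029, 0], 0],
    [[0.014, -0.0029, 0], 0],
    [[0.014, -0.0029, 0], 0],
  ],
)

```text
time: 42.6
tcp_pos: [523.4, 244.8, 67.2]
tool_rot: [[0.204, 0.979, -0.001], [0.979, -0.204, -0.001], [-0.002, -0.001, -1.0]]
force: [-2.6, -3.9, 6.8]
finger_gap: 15.3
gripper_force: 61.4
```

Call:
drive_tool(
  increments=[
    [[0.004, -0.0008, 0], 0],
    [[0.008, -0.0016, 0], 0],
    [[0.008, -0.0016, 0], 0],
    [[0.008, -0.0016, 0], 0],
  ],
)

```text
time: 43.0
tcp_pos: [525.3, 244.4, 67.2]
tool_rot: [[0.204, 0.979, -0.002], [0.979, -0.204, -0.001], [-0.002, -0.001, -1.0]]
force: [-3.3, -2.9, 7.4]
finger_gap: 14.9
gripper_force: 61.5
```

Call:
drive_tool(
  increments=[
    [[0.004, -0.0008, 0], 0],
    [[0.008, -0.0016, 0], 0],
    [[0.008, -0.0016, 0], 0],
    [[0.008, -0.0016, 0], 0],
  ],
)

```text
time: 43.4
tcp_pos: [525.4, 244.3, 67.2]
tool_rot: [[0.203, 0.979, -0.005], [0.979, -0.203, -0.001], [-0.002, -0.005, -1.0]]
force: [-7.3, -1.8, 9.6]
finger_gap: 15.4
gripper_force: 61.8
```

Call:
drive_tool(
  increments=[
    [[0, 0, 0], 0],
    [[0, 0, 0], 0],
    [[0, 0, 0], 0],
    [[0, 0, 0], 0],
    [[0, 0, 0.15], 0],
    [[0, 0, 0.4], 0],
    [[0, 0, 0.5], 0],
    [[0, 0, 0.5], 0],
  ],
  fingers=-0.5,
)

```text
time: 44.2
tcp_pos: [532.3, 245.7, 199.4]
tool_rot: [[0.204, 0.979, 0.013], [0.979, -0.204, 0.004], [0.007, 0.012, -1.0]]
force: [0.7, 1.0, -0.2]
finger_gap: 64.2
gripper_force: 0.0
```

Call:
drive_tool(
  increments=[
    [[-0.9, -0.5, 0.2], 0],
    [[-0.9, -0.5, 0.2], 0],
    [[-0.9, -0.5, 0.2], 0],
    [[-0.9, -0.5, 0.2], 0],
    [[-0.9, -0.5, 0.2], 0],
    [[-0.9, -0.5, 0.2], 0],
    [[-0.9, -0.5, 0.2], 0],
  ],
)

```text
time: 44.9
tcp_pos: [302.8, 119.0, 242.1]
tool_rot: [[0.205, 0.979, 0.003], [0.979, -0.205, 0.0], [0.001, 0.003, -1.0]]
force: [-0.2, 0.3, 0.5]
finger_gap: 63.8
gripper_force: 0.0
```

```bash
python3 look.py 8
```

```text
top [520.1 268.5] [ 509.  -341.6] [46.1 44.4] 88.7
top [476.8 267.5] [ 513.7 -259.7] [46.1 42.7] 88.7
top [434.5 266.3] [ 516.4 -178.2] [44.3 44.9] 87.5
top [517.5 226.6] [ 591.  -341.9] [40.8 37.5] 88.6
top [475.6 226.4] [ 593.5 -261.4] [40.7 39.7] 86.9
top [434.  225.4] [ 596.9 -181. ] [39.7 37.8] 88.6
```

View pics/top_8.png

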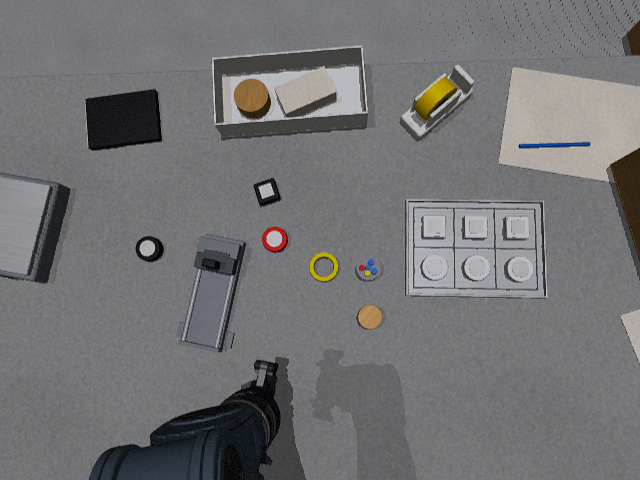

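The vise is shut, with its jaw against the fixed jaw at (212,262). All six cases are centred in the tray around (476,248), and the bystanders and look-alikes are where they started. The arm is clear, so I'm handing in.

```bash
python3 -c "
from station import arm
print(arm.close_job())"
```

```text
the job is handed in; nothing more can be done
None
```

The job is handed in: the last pictures show all six compact cases (three round in the near row, three square in the far row) centred in the tray squares, the vise shut, and the bystanders and look-alikes unmoved; no verdict came back.

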